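# Release the ratchet of the copper strip reel and ease it back to its mark

### The job

On the reel stand wound with copper strip, flick the red-knobbed pawl off the ratchet wheel so that it stays off, then take the crank by its black knob and gently ease the drum back (clockwise seen from above) until the white line on the crank points at the white mark on the black patch of the base plate, ready for re-threading. Leave the pawl off, let go, and leave the silver-wound reel stand beside it as it is.

Things in the scene. Friction and masses are not known exactly. Their poses are not given: they have to be found in the camera images.
- copper_reel: Fixed reel stand to work on: steel base plate 225 x 262 x 12 mm, upright drum wound with copper strip (86 mm across) over a dark 16-tooth ratchet wheel (118 mm, top at 26 mm). Origin: on the drum axis at table height; z up; x points to the white home line on its black patch (66 to 96 mm out). The pawl is on its -y side. A like silver-wound stand stands beside it; left and right vary.
- copper_drum (a joint): Crank direction in rad from the stand's x axis, positive anticlockwise from above. 0 = white line at the home mark; starts 1.2 to 2.1; range -1.2 to 2.8, no stop at the mark. With the pawl in it turns back at most 0.4 before a tooth locks it; winding on is free. With the pawl off it turns both ways against a steady drag (4 to 5 N at the knob) and stays where left.
- copper_crank_knob (a point): Centre of the copper reel's black crank knob: upright cylinder 20 mm across, 36 mm tall (83 to 119 mm above the table), 60 mm from the drum axis on a blue crank arm (20 mm wide, top at 81 mm) bearing the white line. It spins freely on its pin, so it can be gripped from above and carried round in an arc without turning the hand.
- copper_pawl (a joint): Turn of the copper reel's yellow pawl in rad, positive clockwise from above: -0.16 to 0 = in the teeth (it may ride on a tooth slope), 0.64 = fully off, at its stop. An over-centre spring pulls it in below 0.24 and off above 0.24, where it stays; 2 to 3 N at the red knob.
- copper_pawl_knob (a point): On the axis of the copper reel's red pawl knob, 55 mm above the table: upright cylinder 16 mm across, 26 to 78 mm above the table, 55 mm from the pawl's upright pivot, which is at x -58, y -82 mm in the stand's frame. Pawl in: knob at about x -53, y -137. It goes off by swinging clockwise, 43 mm towards the stand's -x; free space all round, so shut fingers can push it from its +x side.
- steel_crank_knob (a point): Centre of the black crank knob of the other, silver-wound reel stand (same make and sizes). Leave alone.
- steel_pawl_knob (a point): Red pawl knob of the silver-wound reel stand, 55 mm above the table (same make and sizes). Leave alone.

How it is judged:
On the way:
1. the copper reel's pawl has been flicked off the ratchet while the drum is still wound (value of joint copper_pawl above 0.4 rad and value of joint copper_drum above 0.6 rad), for 0.2 s.
At the end, for the whole second after the job is handed in: The copper reel's pawl is off the ratchet (above 0.4 rad) and its drum is at rest with the crank within 0.22 rad (12 degrees) of the home mark (value of joint copper_pawl above 0.4 rad and value of joint copper_drum between -0.22 and 0.22 rad and velocity of joint copper_drum between -0.1 and 0.1 rad/s); the robot touches nothing.
It fails at once if the copper drum is spun or let fly faster than 4 rad/s instead of being eased (velocity of joint copper_drum below -4 rad/s).
It fails at once if the silver-wound reel is disturbed (its pawl knob or crank knob moved more than 20 mm) (distance of any of steel_crank_knob, steel_pawl_knob from where it was at the start of the episode above 0.02 m).
It also fails if it takes over 51 s, if anything falls off the work surface, if the arm or the gripper's body presses on something with over 40 N, if the wrist force passes 120 N, or if a joint passes its speed limit or range.

### The arm

A 7-joint arm with a two-finger parallel gripper is mounted at the origin on the work surface. World frame = base frame: x ahead of the robot, y to its left, z up, the work surface at z = 0. Lengths are in m, angles in rad, forces in N, time in s.
With the tool pointing down it reaches from about 0.425 to 0.925 m from the base axis. Payload 6.8 kg.
Tool frame: the origin (TCP) lies on the centre line of the jaws, within the pads' length; the fingertips stand 17 mm ahead of it and the grasp point (between the pads) lies 2 mm behind it; y points along the fingers, x is the direction in which the jaws open and shut, and the axes are right-handed (so a half turn about y gives the same grasp; the last joint's range is limited). The gripper opens to 85 mm and grips with 20 to 120 N. Pads are 22 mm wide; open, the fingers measure 114 mm over their backs; the gripper's body (76 mm by 85 mm) begins 54 mm behind the grasp point. The pads swing forward as they close: fully open they stand 13 mm farther back than shut.
Start: joints at [1.172, 0.477, 0.022, 1.555, -0.011, 1.109, -0.083], TCP at [0.194, -0.647, 0.248] pointing down, gripper open.
Joint ranges: [-2.96, 2.96], [-0.34, 2.1], [-1.41, 1.46], [0.24, 2.44], [-1.37, 4.51], [0.17, 1.92], [-2.96, 2.96]. Speed limits (rad/s): [2.39, 2.39, 3.14, 3.14, 3.14, 3.14, 3.14].

### API

Orientations are given as a unit quaternion [w, x, y, z].
In Python, from station import bot, vision gives the robot as it stands.
- The arm moves only by the tool move_arm, never from a script. Its argument "rows" is a list of rows, each a list of 7 numbers: the shift along the tool's x, y, z in cm, then the turn, a rotation vector about the tool's x, y, z in degrees, then the opening, from 0 (shut) to 1 (fully open). A call has 1 to 12 rows; each row is the pose to reach, as a shift and turn from the pose measured when the call began, along the tool's axes at that moment; what a row does not reach only later rows make up. A row lasts 1/10 s, in which the tool goes at most 50 mm and 8.59 degrees, less where a joint would pass 70% of its speed; a pose out of reach is approached as far as the arm can. A call with a gripper value outside its range is refused whole. The fingers move at their own pace and stop on an object; "squeeze" is the grip in N (left out, the last holds). Time passes only in rows, so rows that repeat a pose let the fingers close. It gives the time, the measured TCP pose, the force and the opening at its end, in the units of the state.
- bot.get_obs(): the state, without advancing time (a new reading comes with each control period).
- vision.read_camera(name): name is "scene" or "top" or "wrist"; returns (picture, depth): 480x640x3 uint8, blue, green, red; 480x640 float32, m along the optical axis (not along the pixel's ray), 0 where there is no reading.
- vision.get_calibration(name): a dict with "K" (3x3 intrinsics, pixels), "T" (4x4, takes a point from camera to world coordinates). Camera axes: x right, y up, looking along -z (the intrinsics and any distortion apply to the point x, -y, -z); pixel columns grow to the right and rows downward; lengths in m; the calibration is good to about 2 mm. The wrist camera is an equidistant fisheye: a pixel r from the principal point sees the ray r / f radians off the axis. A picture is of the moment at which its call begins: read the wrist's pose just before it. get_calibration takes no time and is no camera call; for the wrist camera it gives the pose at the moment of the call.
- bot.hand_in(): hands the job in, once; it reports no verdict.
The state is a dict: "t": time; "q": joint angles; "joint_vel": joint speeds; "joint_torque": joint torques, N m; "eef_pos": TCP position; "tool_rot": TCP orientation; "contact_force": force on the tool from outside, world axes, zero at the start; "torque": the same for the moment, N m; "gripper_width": opening from 0.0 (shut) to 1.0 (fully open).
Only numpy, scipy, OpenCV 4.12 (cv2) and the standard library are available. Lean on these libraries where they do the work, as an engineer would, in place of code of your own. Each camera call takes 0.05 s, during which the arm holds its last target.

## Working session

There is one attempt and no reset: what is moved stays moved. The work goes in short steps, Python scripts to look and compute and a tool call to move; the robot and the scene stay as the last step left them, time stands still between calls to the robot, and variables do not carry over. Pictures are saved under pics/ and viewed, and the job is handed in when it is done.

Besides the shell and the picture viewer there is one more tool, called after ">>>" as name(argument=value, ...), one argument or row to a line, values as JSON. move_arm: Moves the arm, as the interface text tells. Its arguments: {"type":"object","properties":{"rows":{"type":"array","items":{"type":"array","items":{"type":"number"}}},"squeeze":{"type":"number"}},"required":["rows"]}

```bash
mkdir -p pics; ls; python3 - <<'E'
from station import bot, vision
import cv2
o=bot.get_obs(); print({k:o[k] for k in ('t','eef_pos','tool_rot','gripper_width','contact_force')})
for n in ("scene","top"):
    p,d=vision.read_camera(n); cv2.imwrite(f"pics/{n}0.png",p)
    import numpy as np; np.save(f"pics/{n}0.npy",d)
    c=vision.get_calibration(n); print(n,c)
E
```

```text
pics
{'t': 0.0, 'eef_pos': array([ 0.1933831 , -0.64611507,  0.24730339]), 'tool_rot': array([ 0.56753042, -0.56681604,  0.42282902, -0.42171605]), 'gripper_width': 1.0044456914224018, 'contact_force': array([0.74977456, 0.28887698, 0.30884223])}
scene {'K': array([[585.60908411,   0.        , 320.99200843],
       [  0.        , 585.60908411, 235.44359881],
       [  0.        ,   0.        ,   1.        ]]), 'T': array([[-0.21310712, -0.8259423 ,  0.52192401,  1.05997672],
       [ 0.97702137, -0.1780616 ,  0.11714656,  0.06889085],
       [-0.00382168,  0.53489567,  0.84490947,  0.89550404],
       [ 0.        ,  0.        ,  0.        ,  1.        ]])}
top {'K': array([[440.66420826,   0.        , 316.62620389],
       [  0.        , 440.66420826, 233.98283141],
       [  0.        ,   0.        ,   1.        ]]), 'T': array([[-0.02063902,  0.99588438, -0.08825148,  0.50603515],
       [-0.99955479, -0.01865137,  0.02328829, -0.04529993],
       [ 0.02154644,  0.08869284,  0.99582595,  0.75703675],
       [ 0.        ,  0.        ,  0.        ,  1.        ]])}
```

View pics/scene0.png

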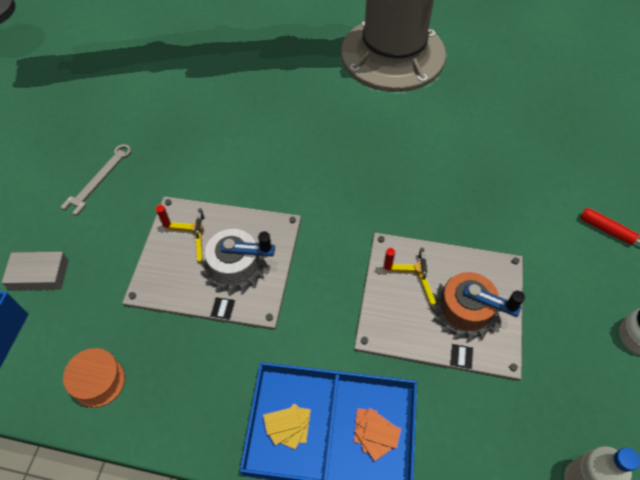

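View pics/top0.png

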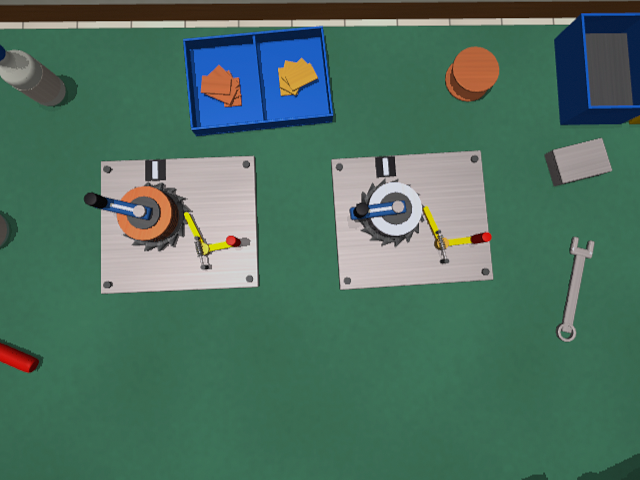

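```bash
cat > h.py <<'E'
import numpy as np, cv2
from station import bot, vision
def ray(n,u,v):
    c=vision.get_calibration(n);K,T=c["K"],c["T"]
    d=np.array([(u-K[0,2])/K[0,0],-(v-K[1,2])/K[1,1],-1.]); return T[:3,3],T[:3,:3]@d
def plane(n,u,v,z):
    o,d=ray(n,u,v); return o+d*(z-o[2])/d[2]
def cloud(n,d):
    c=vision.get_calibration(n);K,T=c["K"],c["T"]
    v,u=np.mgrid[:480,:640]
    P=np.stack([(u-K[0,2])/K[0,0]*d,-(v-K[1,2])/K[1,1]*d,-d],-1)
    return P@T[:3,:3].T+T[:3,3]
E
python3 - <<'E'
from h import *
for n in("top","scene"):
    p=cv2.imread(f"pics/{n}0.png"); d=np.load(f"pics/{n}0.npy"); P=cloud(n,d)
    hsv=cv2.cvtColor(p,cv2.COLOR_BGR2HSV); h,s,v=[hsv[...,i].astype(int) for i in range(3)]
    z=P[...,2]; inr=(d>0)&(P[...,0]>.45)&(P[...,0]<.8)&(abs(P[...,1])<.5)
    M={'red':((h<5)|(h>175))&(s>180)&(v>80)&(z>.03),'black':(v<45)&(z>.085),'black2':(v<50)&(z>.004)&(z<.03),'white':(s<40)&(v>190)&(z<.03)&(z>.004),
       'crankwhite':(s<60)&(v>170)&(z>.06),'blue':(h>100)&(h<125)&(s>120)&(z>.06),'copper':(h>3)&(h<18)&(s>120)&(z>.03),'yellow':(h>22)&(h<34)&(s>150)}
    for k,m in M.items():
        m=(m&inr).astype(np.uint8); N,L,S,C=cv2.connectedComponentsWithStats(m)
        for i in range(1,N):
            if S[i,4]<25: continue
            q=P[L==i]; print(n,k,S[i,4],C[i].round(1),'mean',q.mean(0).round(4),'zmax',q[:,2].max().round(4),'top',q[q[:,2]>q[:,2].max()-.006].mean(0).round(4))
E
```

```text
top red 69 [485.9 236.6] mean [ 0.5571 -0.3251  0.078 ] zmax 0.0807 top [ 0.5572 -0.3251  0.0781]
top red 57 [231.  239.8] mean [0.5598 0.0709 0.0775] zmax 0.0806 top [0.56   0.071  0.0779]
top black 200 [ 96.  200.3] mean [0.6193 0.2632 0.1084] zmax 0.1221 top [0.6215 0.2675 0.1187]
top black 98 [360.9 209.8] mean [ 0.5979 -0.1266  0.1118] zmax 0.1217 top [ 0.6017 -0.1291  0.119 ]
top black2 122 [379.2 166.8] mean [ 0.6862 -0.173   0.0132] zmax 0.0173 top [ 0.6862 -0.173   0.0133]
top black2 111 [391.7 165.7] mean [ 0.6878 -0.1947  0.013 ] zmax 0.0159 top [ 0.6878 -0.1947  0.013 ]
top black2 109 [148.5 169.7] mean [0.6872 0.2215 0.013 ] zmax 0.0161 top [0.6872 0.2215 0.013 ]
top black2 85 [161.6 168.4] mean [0.689  0.1992 0.0132] zmax 0.0167 top [0.6898 0.1994 0.0134]
top black2 128 [176.7 205.9] mean [0.6222 0.1698 0.025 ] zmax 0.0295 top [0.6263 0.1702 0.0263]
top black2 87 [173.3 229.7] mean [0.5824 0.1746 0.0265] zmax 0.0297 top [0.5824 0.1747 0.0265]
top white 141 [221.6 158.7] mean [0.7046 0.0975 0.0124] zmax 0.0158 top [0.7046 0.0977 0.0124]
top white 77 [385.2 166. ] mean [ 
[... 4144 characters left out ...]
scene blue 299 [249.4 249.8] mean [ 0.6077 -0.1521  0.08  ] zmax 0.1042 top [ 0.6085 -0.1322  0.1031]
scene blue 348 [492.6 302.1] mean [0.6191 0.2389 0.0803] zmax 0.1029 top [0.6276 0.2668 0.1005]
scene copper 1636 [465.8 303.4] mean [0.6191 0.2024 0.06  ] zmax 0.0724 top [0.611  0.2029 0.0675]
scene yellow 139 [180.5 225.8] mean [ 0.5562 -0.2998  0.0268] zmax 0.0314 top [ 0.5559 -0.2988  0.0276]
scene yellow 136 [198.6 247.3] mean [ 0.5895 -0.2554  0.0228] zmax 0.0289 top [ 0.5913 -0.2548  0.0247]
scene yellow 158 [402.9 267.2] mean [0.5561 0.0979 0.0263] zmax 0.0312 top [0.5555 0.0976 0.0272]
scene yellow 191 [427.4 289.9] mean [0.5885 0.1438 0.0233] zmax 0.0308 top [0.5899 0.1452 0.026 ]
```

```bash
python3 - <<'E'
import cv2
p=cv2.imread("pics/top0.png")[140:300,70:280]; cv2.imwrite("pics/topz.png",cv2.resize(p,None,fx=3.6,fy=3.6,interpolation=cv2.INTER_CUBIC))
E
```

```text
(no output)
```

View pics/topz.png

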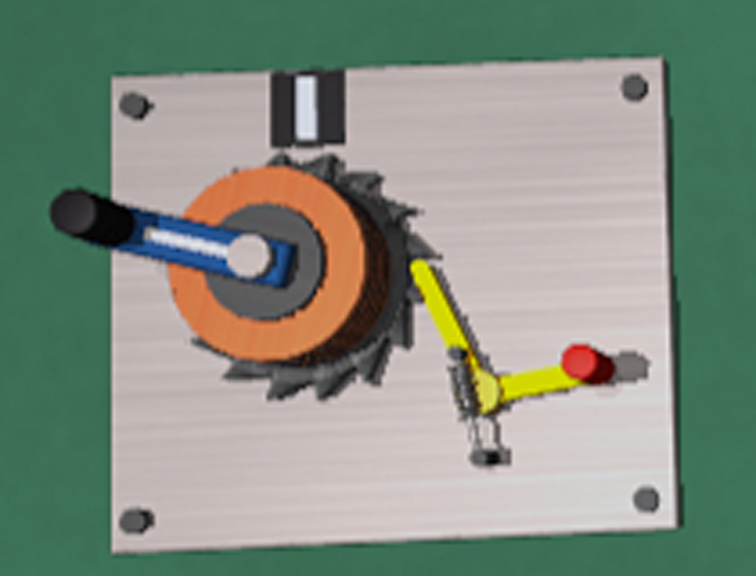

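```bash
cat >> h.py <<'E'
from scipy.spatial.transform import Rotation as Rn
def rel(target,yaw=None):
    o=bot.get_obs(); w,x,y,z=o['tool_rot']; R=Rn.from_quat([x,y,z,w]); 
    s=R.inv().apply(np.array(target)-o['eef_pos'])*100
    # goal: tool x=-Y, y=-Z, z=+X
    G=Rn.from_matrix(np.array([[0,0,1],[-1,0,0],[0,-1,0]]).astype(float))
    t=np.degrees((R.inv()*G).as_rotvec())
    print('t',o['t'],'eef',o['eef_pos'].round(4),'shift',s.round(2),'turn',t.round(2),'F',o['contact_force'].round(1),'g',o['gripper_width'])
E
python3 -c "
from h import *
rel([.608,.073,.25]);rel([.608,.073,.15])"
```

```text
t 0.1 eef [ 0.1934 -0.6462  0.2474] shift [-57.01  -0.17  60.34] turn [ 0.02 16.66 -0.09] F [ 0.4 -0.8 -0.9] g 1.003859763890245
t 0.1 eef [ 0.1934 -0.6462  0.2474] shift [-56.99   9.83  60.34] turn [ 0.02 16.66 -0.09] F [ 0.4 -0.8 -0.9] g 1.003859763890245
```

>>> move_arm(
  rows=[
    [-57,0,60.3,0,16.7,0,0],
    [-57,0,60.3,0,16.7,0,0],
    [-57,0,60.3,0,16.7,0,0],
    [-57,0,60.3,0,16.7,0,0],
    [-57,0,60.3,0,16.7,0,0],
    [-57,0,60.3,0,16.7,0,0],
    [-57,0,60.3,0,16.7,0,0],
    [-57,0,60.3,0,16.7,0,0],
    [-57,0,60.3,0,16.7,0,0],
    [-57,0,60.3,0,16.7,0,0],
    [-57,0,60.3,0,16.7,0,0],
    [-57,0,60.3,0,16.7,0,0],
  ],
)

```text
t: 1.3
eef_pos: [0.4932, -0.1248, 0.2482]
tool_rot: [0.5, -0.5, 0.501, -0.5]
contact_force: [1.5, -0.3, -0.3]
gripper_width: -0.004
```

```bash
python3 -c "
from h import *
rel([.608,.073,.25])"
```

```text
t 1.3 eef [ 0.4932 -0.1248  0.2482] shift [-19.79  -0.16  11.46] turn [ 0.04 -0.05 -0.08] F [ 1.5 -0.3 -0.3] g -0.0035897571807022048
```

>>> move_arm(
  rows=[
    [-19.8,0,11.5,0,0,0,0],
    [-19.8,0,11.5,0,0,0,0],
    [-19.8,0,11.5,0,0,0,0],
    [-19.8,0,11.5,0,0,0,0],
    [-19.8,0,11.5,0,0,0,0],
    [-19.8,0,11.5,0,0,0,0],
    [-19.8,5,11.5,0,0,0,0],
    [-19.8,10,11.5,0,0,0,0],
    [-19.8,10,11.5,0,0,0,0],
    [-19.8,10,11.5,0,0,0,0],
  ],
)

```text
t: 2.3
eef_pos: [0.6079, 0.0725, 0.1485]
tool_rot: [0.499, -0.5, 0.501, -0.499]
contact_force: [-0.2, 0.6, 1.1]
gripper_width: -0.001
```

```bash
python3 -c "
from h import *
rel([.608,.073,.062])
p,d=vision.read_camera('scene');cv2.imwrite('pics/s1.png',p[180:400,320:560].repeat(3,0).repeat(3,1)[:600])"
```

```text
t 2.3 eef [0.6079 0.0725 0.1485] shift [-0.04  8.65  0.03] turn [ 0.16 -0.09 -0.05] F [-0.2  0.6  1.1] g -0.0005732028885699488
```

View pics/s1.png

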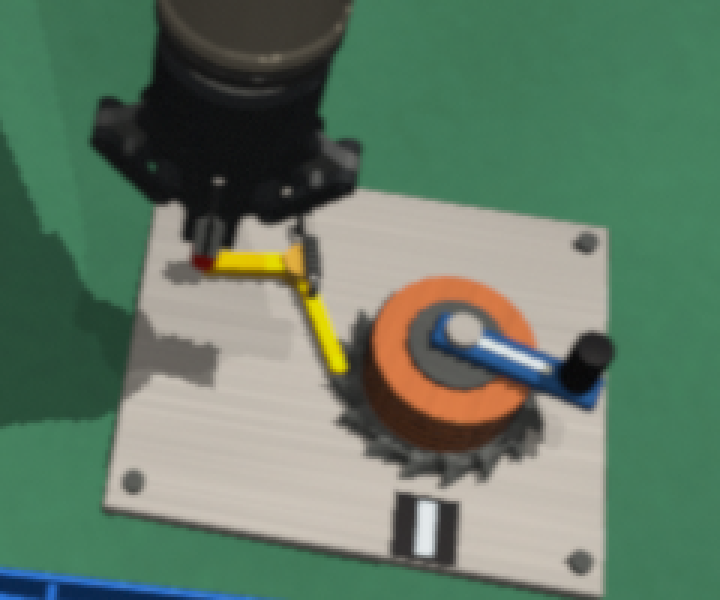

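>>> move_arm(
  rows=[
    [0,4.5,0,0,0,0,0],
    [0,8.6,0,0,0,0,0],
    [0,8.6,0,0,0,0,0],
    [0,8.6,-1.5,0,0,0,0],
    [0,8.6,-2.5,0,0,0,0],
    [0,8.6,-3.2,0,0,0,0],
    [0,8.6,-4,0,0,0,0],
    [0,8.6,-4.6,0,0,0,0],
    [0,8.6,-5.2,0,0,0,0],
    [0,8.6,-5.8,0,0,0,0],
    [0,8.6,-6.2,0,0,0,0],
    [0,8.6,-6.2,0,0,0,0],
  ],
)

```text
t: 3.55
eef_pos: [0.5464, 0.0733, 0.0639]
tool_rot: [0.5, -0.499, 0.501, -0.5]
contact_force: [0.2, 0.7, 0.5]
gripper_width: -0.001
```

```bash
python3 -c "
from h import *
rel([.608,.073,.062])
p,d=vision.read_camera('scene');cv2.imwrite('pics/s2.png',p[180:400,320:560].repeat(3,0).repeat(3,1)[:600])"
```

```text
t 3.55 eef [0.5464 0.0733 0.0639] shift [0.02 0.19 6.16] turn [ 0.02 -0.06 -0.08] F [0.2 0.7 0.5] g -0.0011313976909461557
```

View pics/s2.png

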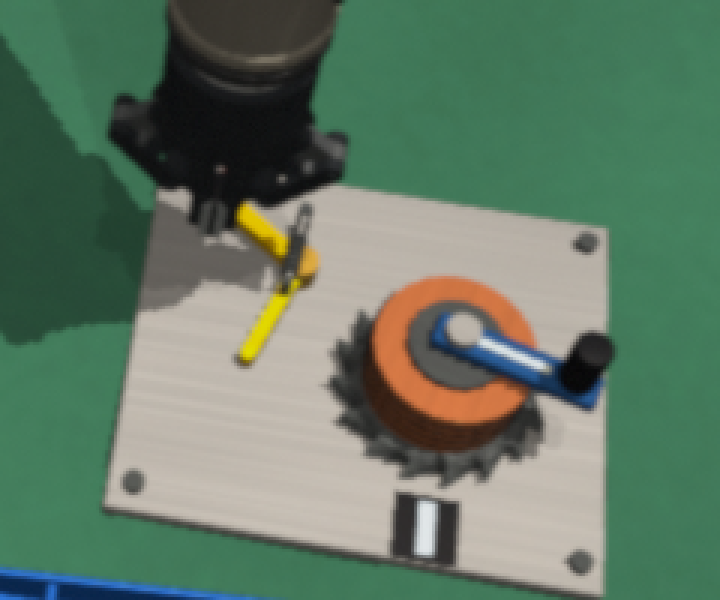

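The picture shows the pawl's yellow tip at (245,358), well clear of the wheel, with the shut fingers at (210,215). I'll back out and lift.

>>> move_arm(
  rows=[
    [0,0,3,0,0,0,0],
    [0,-3,4,0,0,0,0],
    [0,-8,4,0,0,0,0],
    [0,-11,4,0,0,0,0.3],
    [-4,-11.5,5,0,0,0,0.5],
    [-9,-11.5,7,0,0,0,0.5],
    [-14,-11.5,7.6,0,0,0,0.5],
    [-19.3,-11.5,7.6,0,0,0,0.5],
    [-19.3,-11.5,7.6,0,0,0,0.5],
    [-19.3,-11.5,7.6,0,0,0,0.5],
  ],
)

```text
t: 4.6
eef_pos: [0.6222, 0.2693, 0.1789]
tool_rot: [0.501, -0.5, 0.5, -0.498]
contact_force: [0.5, -0.6, 0.1]
gripper_width: 0.503
```

```bash
python3 -c "
from h import *
rel([.622,.2665,.104])
p,d=vision.read_camera('scene');cv2.imwrite('pics/s3.png',p[180:400,320:560].repeat(3,0).repeat(3,1)[:600])
w,d=vision.read_camera('wrist');cv2.imwrite('pics/w3.png',w)"
```

```text
t 4.6 eef [0.6222 0.2693 0.1789] shift [ 0.3   7.49 -0.01] turn [ 0.03  0.2  -0.17] F [ 0.5 -0.6  0.1] g 0.5030161986109122
```

View pics/s3.png

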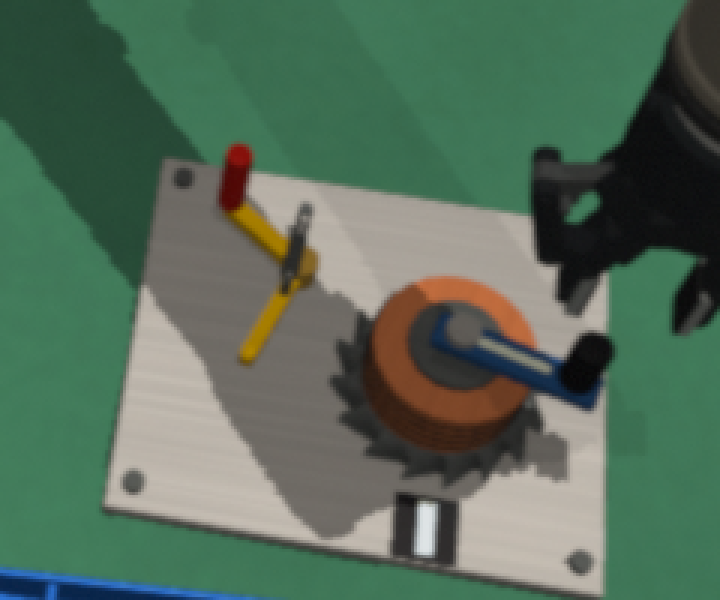

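View pics/w3.png

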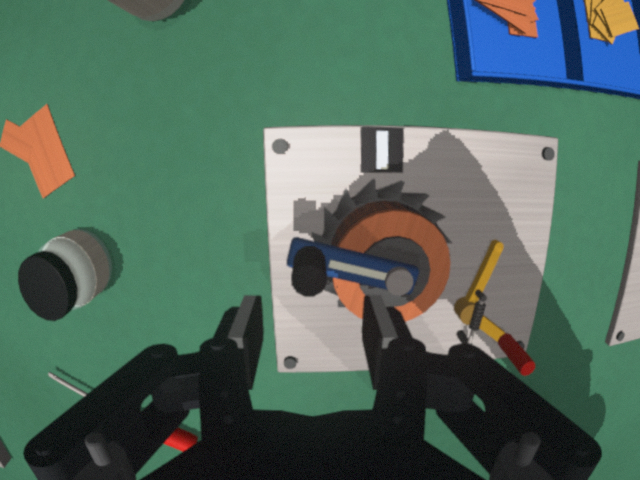

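The pawl knob (238,165) stays off, and the crank knob (wrist view 310,270) is centred between the fingers.

>>> move_arm(
  rows=[
    [0.3,4,0,0,0,0,0.5],
    [0.3,6,0,0,0,0,0.5],
    [0.3,7.4,0,0,0,0,0.5],
    [0.3,7.4,0,0,0,0,0.5],
    [0.3,7.4,0,0,0,0,0.1],
    [0.3,7.4,0,0,0,0,0.1],
    [0.3,7.4,0,0,0,0,0.1],
    [0.3,7.4,0,0,0,0,0.1],
    [0.3,7.4,0,0,0,0,0.1],
  ],
  squeeze=30,
)

```text
t: 5.6
eef_pos: [0.6234, 0.2677, 0.1063]
tool_rot: [0.503, -0.497, 0.501, -0.498]
contact_force: [2.1, 12.4, -10.4]
gripper_width: 0.221
```

```bash
python3 -c "
from h import *
rel([.622,.2665,.104]); e=bot.get_obs()['eef_pos']
A=np.array([.606,.2095]);v=e[:2]-A;r=np.hypot(*v);a0=np.arctan2(v[1],v[0]);print(r,a0)
w=bot.get_obs()['tool_rot'];R=Rn.from_quat([*w[1:],w[0]])
for a in list(np.arange(a0-.08,.016,-.08))+[.016]:
  P=np.array([*(A+.06*np.array([np.cos(a),np.sin(a)])),e[2]]); print(round(a,3),(R.inv().apply(P-e)*100).round(1))
w,d=vision.read_camera('wrist');cv2.imwrite('pics/w4.png',w)"
```

```text
t 5.6 eef [0.6234 0.2677 0.1063] shift [ 0.12  0.23 -0.14] turn [-0.17  0.08 -0.51] F [  2.1  12.4 -10.4] g 0.22117533665121836
0.060738245777975486 1.2809218195435639
1.201 [ 0.2 -0.   0.4]
1.121 [ 0.4 -0.   0.9]
1.041 [ 0.6 -0.   1.3]
0.961 [ 0.9 -0.   1.7]
0.881 [ 1.2 -0.   2.1]
0.801 [ 1.5 -0.   2.4]
0.721 [ 1.9 -0.   2.8]
0.641 [ 2.2 -0.   3.1]
0.561 [ 2.6 -0.   3.3]
0.481 [ 3.  -0.   3.6]
0.401 [ 3.5 -0.   3.8]
0.321 [ 3.9 -0.   4. ]
0.241 [ 4.4 -0.   4.1]
0.161 [ 4.9 -0.   4.2]
0.081 [ 5.3 -0.   4.2]
0.016 [ 5.7 -0.   4.3]
```

View pics/w4.png

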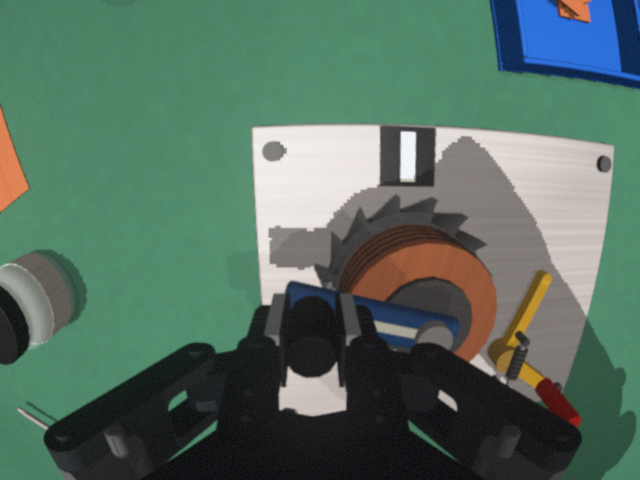

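>>> move_arm(
  rows=[
    [0.2,0,0.4,0,0,0,0.1],
    [0.4,0,0.9,0,0,0,0.1],
    [0.6,0,1.3,0,0,0,0.1],
    [0.9,0,1.7,0,0,0,0.1],
    [1.2,0,2.1,0,0,0,0.1],
    [1.5,0,2.4,0,0,0,0.1],
    [1.9,0,2.8,0,0,0,0.1],
    [2.2,0,3.1,0,0,0,0.1],
    [2.2,0,3.1,0,0,0,0.1],
  ],
)

```text
t: 6.55
eef_pos: [0.655, 0.2477, 0.1064]
tool_rot: [0.505, -0.496, 0.501, -0.497]
contact_force: [3.7, 5.8, -12.2]
gripper_width: 0.218
```

```bash
python3 -c "
from h import *
e=bot.get_obs()['eef_pos']; rel([.622,.2665,.104])
A=np.array([.606,.2095]);v=e[:2]-A;r=np.hypot(*v);a0=np.arctan2(v[1],v[0]);print(r,a0)
w=bot.get_obs()['tool_rot'];R=Rn.from_quat([*w[1:],w[0]])
for a in list(np.arange(a0-.07,.0,-.07))+[0.016,0]:
  P=np.array([*(A+.06*np.array([np.cos(a),np.sin(a)])),e[2]]); print(round(a,3),(R.inv().apply(P-e)*100).round(1))
w,d=vision.read_camera('scene');cv2.imwrite('pics/s5.png',w[180:400,320:560].repeat(3,0).repeat(3,1)[:600])"
```

```text
t 6.55 eef [0.655  0.2477 0.1064] shift [-1.88  0.25 -3.3 ] turn [-0.27  0.13 -0.72] F [  3.7   5.8 -12.2] g 0.21844619042436883
0.06219380447387961 0.6623937733011923
0.592 [ 0.5 -0.   0.1]
0.522 [ 0.8 -0.   0.3]
0.452 [ 1.2 -0.   0.5]
0.382 [ 1.6 -0.   0.7]
0.312 [ 2.  -0.   0.8]
0.242 [ 2.4 -0.   0.9]
0.172 [ 2.8 -0.   1. ]
0.102 [ 3.2 -0.   1.1]
0.032 [ 3.6 -0.   1.1]
0.016 [ 3.7 -0.   1.1]
0 [ 3.8 -0.   1.1]
```

View pics/s5.png

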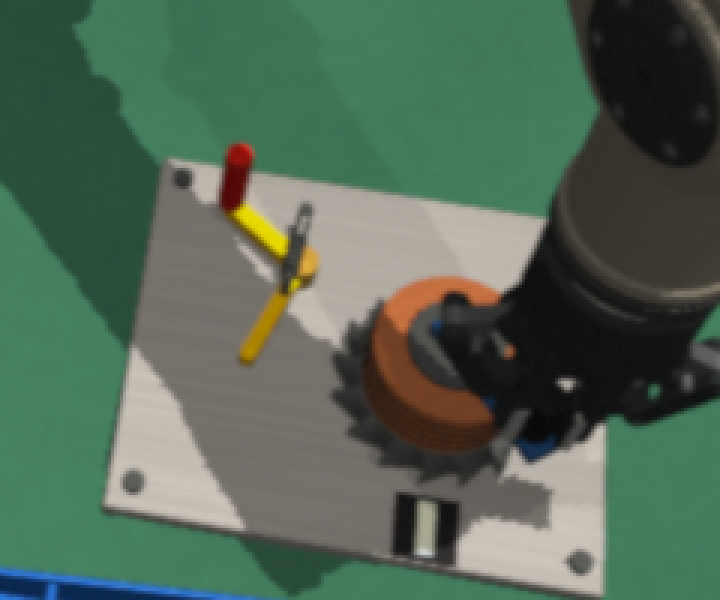

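The drum is following; the pawl is still off.

>>> move_arm(
  rows=[
    [0.4,0,0.2,0,0,0,0.1],
    [0.8,0,0.4,0,0,0,0.1],
    [1.2,0,0.6,0,0,0,0.1],
    [1.6,0,0.7,0,0,0,0.1],
    [2,0,0.8,0,0,0,0.1],
    [2.4,0,0.9,0,0,0,0.1],
    [2.8,0,1,0,0,0,0.1],
    [3.2,0,1.1,0,0,0,0.1],
    [3.6,0,1.1,0,0,0,0.1],
    [3.7,0,1.1,0,0,0,0.1],
    [3.7,0,1.1,0,0,0,0.1],
  ],
)

```text
t: 7.7
eef_pos: [0.6685, 0.2106, 0.1064]
tool_rot: [0.506, -0.495, 0.501, -0.499]
contact_force: [7.6, 3.4, -12.3]
gripper_width: 0.224
```

```bash
python3 -c "
from h import *
e=bot.get_obs()['eef_pos']; rel([.666,.2105,.106])
A=np.array([.606,.2095]);v=e[:2]-A;print(np.hypot(*v),np.arctan2(v[1],v[0])-.016)
w,d=vision.read_camera('wrist');cv2.imwrite('pics/w6.png',w)"
```

```text
t 7.7 eef [0.6685 0.2106 0.1064] shift [ 0.01  0.04 -0.25] turn [-0.55  0.1  -0.79] F [  7.6   3.4 -12.3] g 0.22447343643547904
0.06251218357965248 0.0014054939236515275
```

View pics/w6.png

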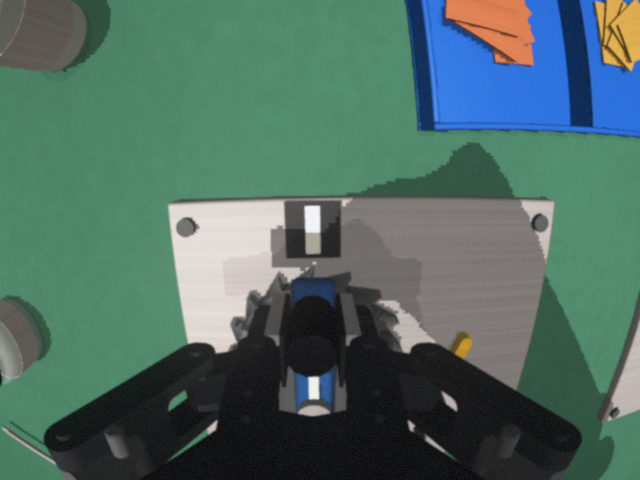

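The white line (313,387) lines up with the mark (313,230). I'll let go and lift.

>>> move_arm(
  rows=[
    [0,0,0,0,0,0,0.5],
    [0,0,0,0,0,0,0.5],
    [0,0,0,0,0,0,0.5],
    [0,0,0,0,0,0,0.5],
    [0,-3,0,0,0,0,0.5],
    [0,-6,0,0,0,0,0.5],
    [0,-10,0,0,0,0,0.5],
    [0,-14,-4,0,0,0,0.5],
    [0,-14,-9,0,0,0,0.5],
    [0,-14,-14,0,0,0,0.5],
    [0,-14,-16,0,0,0,0.5],
    [0,-14,-16,0,0,0,0.5],
  ],
)

```text
t: 8.95
eef_pos: [0.5037, 0.2088, 0.2456]
tool_rot: [0.507, -0.496, 0.5, -0.498]
contact_force: [0.7, 0.8, -0.5]
gripper_width: 0.502
```

```bash
python3 -c "
from h import *
e=bot.get_obs(); print(e['t'],e['eef_pos'],e['contact_force'],e['gripper_width'])
p,d=vision.read_camera('scene');cv2.imwrite('pics/s7.png',p)
P=cloud('scene',d); hsv=cv2.cvtColor(p,cv2.COLOR_BGR2HSV); z=P[...,2]
m=(hsv[...,2]<45)&(z>.085)&(z<.13)&(d>0)&(P[...,0]>.5)&(P[...,0]<.75)
N,L,S,C=cv2.connectedComponentsWithStats(m.astype(np.uint8))
for i in range(1,N):
  if S[i,4]>25:
    q=P[L==i]; t=q[q[:,2]>q[:,2].max()-.006].mean(0); v=t[:2]-[.606,.2095]; print(S[i,4],t,np.hypot(*v),np.arctan2(v[1],v[0])-.016)
"
```

```text
8.95 [0.50365434 0.20880158 0.24555205] [ 0.72054328  0.82246967 -0.47934017] 0.5015710594782221
170 [ 0.60145496 -0.12621769  0.11775013] 0.33574845496157135 -1.6003337869555467
195 [0.66750404 0.20835227 0.11791792] 0.061514750667657075 -0.03465888013375769
```

View pics/s7.png

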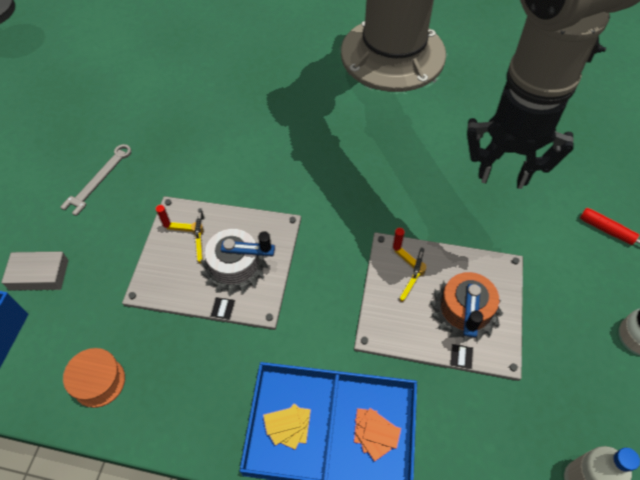

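The crank (473,320) points at the mark (462,356). The pawl is off with its tip at (405,298), the silver stand is unchanged, and the hand is clear.

```bash
python3 -c "
from station import bot
print(bot.hand_in())"
```

```text
the job is handed in; nothing more can be done
None
```

The job is done and handed in at about 9 s of the 51 s allowed; the hand-in gives no verdict.

I pushed the red-knobbed pawl off with shut fingers. I then gripped the black crank knob, eased the drum back about 1.28 rad in roughly 2 s, let go and lifted clear.

- **Crank:** the last scene picture puts it about -0.03 rad from the home mark. The arm's own reading just before release was about 0.00, so the two differ slightly but both are well within 0.22 rad.
- **Pawl:** it stayed off, seen in the last picture. I did not measure its angle.
- **Silver stand:** its crank knob measured within 1 mm of where it started. Its pawl looks unmoved in the picture, but I did not measure it again.
- **Robot:** it was clear of everything, with contact force about 1 N. The highest reading I saw was about 16 N, while holding the knob.

No check failed.

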